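# Lock the vegetable slicer's gate selector

### The arm

A 7-joint arm with a two-finger parallel gripper is mounted at the origin on a cart in front of the work surface, level with it; the furniture and walls round the work are solid. World frame = base frame: x ahead of the robot, y to its left, z up, the work surface at z = 0. Lengths are in m, angles in rad, forces in N, time in s.
With the tool pointing down it reaches from about 0.35 to 0.9 m from the base axis. Payload 19.9 kg.
Tool frame: the origin (TCP) lies midway between the tips of the shut fingers; the grasp point (between the pads) lies 19 mm behind it; z points along the fingers, y is the direction in which the jaws open and shut (so a half turn about z gives the same grasp; the last joint's range is limited). The gripper opens to 85 mm and grips with 20 to 120 N. Pads are 22 mm wide; open, the fingers measure 114 mm over their backs; the gripper's body (76 mm by 85 mm) begins 54 mm behind the grasp point. The pads swing forward as they close: fully open they stand 13 mm farther back than shut.
Start: joints at [-0.042, 0.417, -0.01, 1.614, 0.005, 1.111, -0.053], TCP at [0.625, 0, 0.231] pointing down, gripper open.
Joint ranges: [-2.81, 2.81], [-0.39, 2.02], [-1.27, 1.25], [0.06, 2.57], [-1.19, 4.33], [0.19, 2], [-2.82, 2.82]. Speed limits (rad/s): [1.89, 1.89, 2.39, 2.39, 3.01, 3.01, 3.01].

### API

Orientations are given as a unit quaternion [x, y, z, w].
In Python, from bench import bot gives the robot as it stands.
- The arm moves only by the tool drive_tool, never from a script. Its argument "moves" is a list of rows, each a list of 7 numbers: the finger opening in cm, from 0 to 8.54, then the shift along the tool's x, y, z in cm, then the turn, a rotation vector about the tool's x, y, z in degrees. In form: [[hand, x, y, z, ax, ay, az], ...]. A call has exactly 8 rows; each row shifts and turns the commanded pose from where the row before left it, along the tool's axes as they then stand; what a row does not reach is not made up. A row lasts 1/10 s, in which the tool goes at most 50 mm and 8.59 degrees, less where a joint would pass 70% of its speed; a pose out of reach is approached as far as the arm can. A call with a gripper value outside its range is refused whole. The fingers move at their own pace and stop on an object; the grip force is fixed at half the most. Time passes only in rows, so rows that do not move let the fingers close, or fill a call up. It gives the time, the measured TCP pose, the force and the opening at its end, in the units of the state.
- bot.state(): the state, without advancing time (a new reading comes with each control period).
- bot.grab_frame(name): name is "scene" or "side" or "wrist"; returns (picture, depth): 384x512x3 uint8, red, green, blue; 384x512 float32, m along the optical axis (not along the pixel's ray), 0 where there is no reading.
- bot.camera_model(name): a dict with "camera_matrix" (3x3 intrinsics, pixels), "pose" (4x4, takes a point from camera to world coordinates); the wrist camera has in their place "hand_eye" (4x4, takes a point from camera to tool coordinates, whose origin is the TCP and whose axes are the flange's). Camera axes: x right, y down, z forward; pixel columns grow to the right and rows downward; lengths in m; the calibration is good to about 2 mm. The wrist camera is an equidistant fisheye: a pixel r from the principal point sees the ray r / f radians off the axis. A picture is of the moment at which its call begins: read the wrist's pose just before it. camera_model takes no time and is no camera call.
- bot.sign_off(): hands the job in, once; it reports no verdict.
Trained networks look in the newest picture that a camera, given by its name, has taken for a name from the list of things; names that differ only in an ending like _2 or _b are one class to them, and where a whole thing is asked for, a point or a joint stands for the part that bears it (a point fixed in the world has none). Each returns a list of dicts, best first, with "p" (0 to 1); they miss things now and then, are a little off and sometimes report something else, mostly with a low value. They report only what shows in the picture. A call takes as long as a camera call. They do not tell look-alikes from the thing itself.
- bot.recognise(camera, target): "position" ([x, y, z] in m, in the coordinates of the camera as it stood for that picture, good to about 4 mm: the middle of the surface that is visible of it).
- bot.silhouettes(camera, target): "region" (384x512 bool, what is visible of it).
The state is a dict: "time_s": time; "qpos": joint angles; "qd": joint speeds; "tau": joint torques, N m; "position": TCP position; "orientation": TCP orientation; "ft_force": force on the tool from outside, world axes, zero at the start; "torque": the same for the moment, N m; "finger_gap": opening from 0.0 (shut) to 1.0 (fully open).
Only numpy, scipy, OpenCV 4.12 (cv2) and the standard library are available. Lean on these libraries where they do the work, as an engineer would, in place of code of your own. Each camera call takes 0.05 s, during which the arm holds its last target.

### The job

Make the vegetable slicer safe to put away: gently push its orange selector knob along the L-shaped slot, first along the long leg from the red-dot side to the corner, then across the short leg all the way to its closed end by the green dot. Only push the knob sideways: do not pull it up or squeeze it, and leave the jars and shaker beside the slicer standing where they are. Finish with the hand clear of everything.

Things in the scene. Friction and masses are not known exactly. Their poses are not given: they have to be found in the camera images.
- slicer: White flat vegetable slicer, grey side rails, fixed, 240 mm long (x) by 152 mm wide (y), plus a grey loop handle 37 mm farther at -x. Origin: centre of its underside, on the worktop; x from handle to steel blade, z up. Deck top 30 mm up; rails at y = -72 and +72 mm (8 mm wide) 34 mm up. L-shaped slot in the deck: long leg (14 mm wide) along +x to the corner, then short leg (17 mm) along +y.
- knob: Upright round orange knob, 23 mm in diameter, black disc on top, on a 10 mm steel pin guided by the slot. Origin: on its axis, level with the worktop; the knob runs from 32 to 64 mm above the origin (2 to 34 mm above the deck). It stays upright, stays where it is left, and slides with about 2 N of friction; over 35 N on it is too much. Axes parallel to the slicer's.
- knob_top (a point): Centre of the knob's top face, 64 mm above the worktop when the knob is down
- slot_corner (a point): Where the pin's axis stands at the slot's corner, at deck height; slicer frame (35, -20, 30) mm. The long leg starts 70 mm before it, at (-35, -20) mm, with a red dot beside.
- slot_end (a point): Where the pin's axis stands at the closed end of the short leg, at deck height; slicer frame (35, 20, 30) mm. A green dot lies just beyond.
- gate_along (a joint): Travel of the knob along the slicer's +x, m: 0 at the red-dot end of the long leg, 0.070 at the corner. The episode starts between 0 and 0.025. The inner edge of the slot lets the pin turn into the short leg only above about 0.065.
- gate_across (a joint): Travel of the knob along the slicer's +y, m: 0 in the long leg, 0.040 at the end of the short leg. Once in the short leg the slot holds the knob from going back in -x.
- gate_lift (a joint): How far the knob is pulled up, m: 0 down, at most 0.012, against a spring of 3 N and more that returns it. It is not to be pulled up.
- salt_shaker: Loose glass salt shaker with a grey top, 44 mm in diameter, 90 mm tall, origin at the centre of its underside; beside the slicer
- turmeric_jar: Loose yellow-brown spice jar with a white cap, 45 mm in diameter, 83 mm tall, origin at the centre of its underside; beside the slicer
- peanut_jar: Loose jar with a black lid, 68 mm in diameter, 100 mm tall, origin at the centre of its underside; beside the slicer
Mind the look-alikes: they are no part of the job. Several things have the shape of the salt_shaker; the one meant has the colours described above.

How it is judged:
On the way, in this order (a step that is already met when the one before it is completed fails the run):
1. the knob reaches the corner of the slot (value of joint gate_along above 0.063 m and value of joint gate_across below 0.01 m), for 0.05 s.
2. the knob has turned the corner and reaches the end of the short leg (value of joint gate_across above 0.034 m), for 0.2 s.
At the end, for the whole second after the job is handed in: The knob rests, fully down, in the short leg within 6 mm of its closed end; the three jars stand upright within 20 mm of where they stood (value of joint gate_along above 0.062 m and value of joint gate_across above 0.034 m and value of joint gate_lift below 0.003 m and linear speed of knob below 0.01 m/s and distance of each of salt_shaker, turmeric_jar, peanut_jar from where it was at the start of the episode below 0.02 m and angle between each of salt_shaker, turmeric_jar, peanut_jar's own z axis and vertical below 0.2 rad); the robot touches nothing.
It fails at once if the knob is pulled up more than 5 mm (value of joint gate_lift above 0.005 m).
It fails at once if the knob is squeezed or rammed with more than 35 N (contact force between the fingers and knob above 35 N).
It fails at once if a jar or the shaker is lifted or shifted more than 20 mm (distance of any of salt_shaker, turmeric_jar, peanut_jar from where it was at the start of the episode above 0.02 m).
It also fails if it takes over 51 s, if anything falls off the work surface, if the arm or the gripper's body presses on something with over 40 N, if the wrist force passes 120 N, or if a joint passes its speed limit or range.

## Working session

There is one attempt and no reset: what is moved stays moved. The work goes in short steps, Python scripts to look and compute and a tool call to move; the robot and the scene stay as the last step left them, time stands still between calls to the robot, and variables do not carry over. Pictures are saved under pics/ and viewed, and the job is handed in when it is done.

Besides the shell and the picture viewer there is one more tool, called after "Emit:" by a JSON object that holds its "name" and its "arguments". drive_tool: Moves the arm, as the interface text tells. Its arguments: {"type":"object","properties":{"moves":{"type":"array","items":{"type":"array","items":{"type":"number"}}}},"required":["moves"]}

```bash
mkdir -p pics; ls; cat > h.py <<'E'
import numpy as np,cv2
from bench import bot
def save(n,im): cv2.imwrite('pics/'+n+'.png',cv2.cvtColor(im,cv2.COLOR_RGB2BGR))
def w(cam,p):
    T=np.array(bot.camera_model(cam)['pose']); return (T@np.append(p,1))[:3]
E
python3 - <<'E'
from h import *
print(bot.state())
for c in ['scene','side']:
    im,d=bot.grab_frame(c); save(c+'0',im); np.save(c+'d.npy',d); np.save(c+'i.npy',im)
    for t in ['knob','slicer','salt_shaker','turmeric_jar','peanut_jar']:
        for r in bot.recognise(c,t): print(c,t,round(r['p'],2),w(c,r['position']).round(3))
E
```

```text
pics
{'time_s': 0.0, 'qpos': array([-0.0415122 ,  0.41795654, -0.01031075,  1.61415526,  0.00471802,
        1.11071009, -0.05301768]), 'qd': array([ 0.00065773, -0.0007625 ,  0.00113508, -0.00035151,  0.00067514,
        0.00075658,  0.00010211]), 'tau': array([ 3.43503270e-04, -8.64444852e+01,  6.79280274e-01, -4.34903777e+01,
        1.92400004e-02,  7.37222959e-03,  1.31192037e-04]), 'position': array([ 6.24659135e-01, -3.14524033e-06,  2.30679076e-01]), 'orientation': array([ 7.07100366e-01,  7.07112939e-01, -4.61406009e-04, -3.88083707e-04]), 'ft_force': array([-0.53300249,  0.14594084, -0.44515887]), 'torque': array([ 0.03975159,  0.00457773, -0.01343411]), 'finger_gap': 0.9958700332213557}
scene knob 0.6 [ 0.49  -0.333  0.053]
scene knob 0.49 [ 0.496 -0.329  0.058]
scene slicer 0.87 [ 0.507 -0.32   0.034]
scene salt_shaker 0.66 [ 0.453 -0.588  0.052]
scene salt_shaker 0.59 [ 0.407 -0.533  0.051]
scene salt_shaker 0.56 [ 0.398 -0.447  0.051]
scene turmeric_jar 0.89 [ 0.48  -0.493  0.054]
scene peanut_jar 0.91 [ 0.572 -0.179  0.073]
side knob 0.56 [ 0.499 -0.329  0.054]
side slicer 0.73 [ 0.52  -0.326  0.028]
side salt_shaker 0.91 [ 0.4   -0.451  0.059]
side salt_shaker 0.78 [ 0.463 -0.589  0.055]
side salt_shaker 0.65 [ 0.416 -0.532  0.053]
side salt_shaker 0.39 [ 0.516 -0.327  0.029]
side turmeric_jar 0.84 [ 0.496 -0.499  0.057]
side peanut_jar 0.85 [ 0.584 -0.181  0.066]
```

View pics/scene0.png

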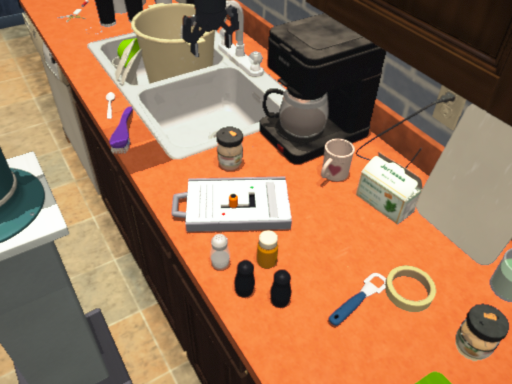

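View pics/side0.png

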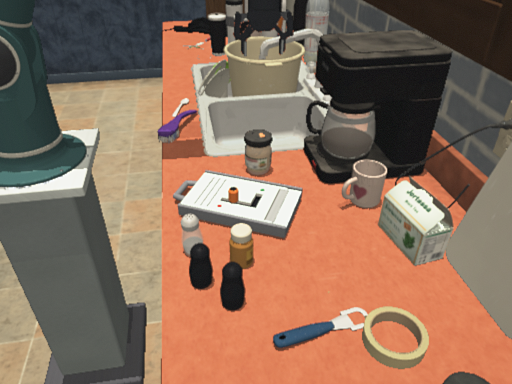

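```bash
python3 - <<'E'
from h import *
for c,(x0,y0,x1,y1) in dict(scene=(165,165,305,275),side=(165,160,315,270)).items():
    im=np.load(c+'i.npy'); save(c+'z',cv2.resize(im[y0:y1,x0:x1],None,fx=5,fy=5,interpolation=cv2.INTER_CUBIC))
    d=np.load(c+'d.npy'); M=bot.camera_model(c); K=np.array(M['camera_matrix']); T=np.array(M['pose'])
    print(c,T.round(3).tolist())
    v,u=np.mgrid[:384,:512]; P=np.stack([(u-K[0,2])/K[0,0]*d,(v-K[1,2])/K[1,1]*d,d],-1)@T[:3,:3].T+T[:3,3]
    np.save(c+'P.npy',P)
    m=(P[...,2]>.026)&(P[...,2]<.045)&(d>0)&(abs(P[...,0]-.51)<.2)&(abs(P[...,1]+.32)<.105)
    r=bot.silhouettes(c,'slicer')[0]['region'] if 1 else 0
    mm=m&cv2.dilate(r.astype(np.uint8),np.ones((3,3))).astype(bool)
    Q=P[mm]; print(len(Q),np.median(Q[:,2]))
    print(cv2.minAreaRect((Q[:,:2]*1000).astype(np.float32)))
    # worktop z
    t=(abs(P[...,0]-.5)<.3)&(abs(P[...,1]+.35)<.25)&(abs(P[...,2])<.012)
    print('table',np.median(P[t][:,2]))
    R=im[...,0].astype(int);G=im[...,1].astype(int);B=im[...,2].astype(int)
    k=(R>G+60)&(R>B+70)&(P[...,2]>.037)&(P[...,2]<.075)&(abs(P[...,0]-.5)<.1)&(abs(P[...,1]+.32)<.06)
    print('knob side',k.sum(),P[k].mean(0),P[k].min(0),P[k].max(0))
    k=(P[...,2]>.058)&(P[...,2]<.075)&(abs(P[...,0]-.5)<.1)&(abs(P[...,1]+.32)<.06)
    print('knob top',k.sum(),P[k].mean(0),P[k].min(0),P[k].max(0))
    # obstacle heights
    for nm,(cx,cy,rr) in dict(pnut=(.58,-.18,.07),tur=(.49,-.495,.03),salt=(.4,-.45,.03)).items():
        q=P[(np.hypot(P[...,0]-cx,P[...,1]-cy)<rr)&(P[...,2]>.05)]; print(nm,len(q),q.min(0),q.max(0))
E
```

```text
scene [[0.851, -0.348, 0.392, 0.119], [-0.524, -0.596, 0.609, -1.002], [0.022, -0.724, -0.69, 0.834], [0.0, 0.0, 0.0, 1.0]]
4259 0.02987538151562319
((504.05633544921875, -305.33148193359375), (155.92160034179688, 272.7156066894531), 61.49146270751953)
table -0.0001318958047028529
knob side 86 [ 0.49493902 -0.3311641   0.0527373 ] [ 0.48739562 -0.33757109  0.03743902] [ 0.50595768 -0.31834997  0.06710356]
knob top 60 [ 0.49724956 -0.32652422  0.06282472] [ 0.48850029 -0.3364153   0.05822952] [ 0.50806933 -0.31555913  0.06742445]
pnut 742 [ 0.54794812 -0.1958176   0.05016423] [ 0.6163454  -0.12550968  0.10383975]
tur 402 [ 0.46978418 -0.50377323  0.0501338 ] [ 0.51204762 -0.46559698  0.08642968]
salt 322 [ 0.38327469 -0.45476947  0.05000947] [ 0.41776826 -0.42409594  0.09154565]
side [[0.986, -0.099, 0.137, 0.415], [-0.17, -0.572, 0.803, -1.069], [-0.001, -0.814, -0.58, 0.585], [0.0, 0.0, 0.0, 1.0]]
4187 0.029731892450099995
((507.71337890625, -305.232666015625), (157.1664276123047, 271.4599914550781), 61.27902603149414)
table -0.0001990520933426998
knob side 96 [ 0.49909497 -0.33246012  0.05201714] [ 0.49042702 -0.33802552  0.03749971] [ 0.50872285 -0.32304924  0.064747  ]
knob top 65 [ 0.50021805 -0.32756539  0.062294  ] [ 0.48938807 -0.33802552  0.0581258 ] [ 0.51129153 -0.31485599  0.06631619]
pnut 758 [ 0.55040133 -0.19540114  0.05024632] [ 0.61995928 -0.12564337  0.10294605]
tur 529 [ 0.47230545 -0.50466685  0.05000047] [ 0.51669956 -0.46583835  0.08483757]
salt 392 [ 0.38627403 -0.45466878  0.05008004] [ 0.4211524  -0.42252656  0.09014734]
```

```bash
python3 - <<'E'
from h import *
a=cv2.imread('pics/scenez.png');b=cv2.imread('pics/sidez.png'); print(a.shape,b.shape)
E
```

```text
(550, 700, 3) (550, 750, 3)
```

View pics/scenez.png

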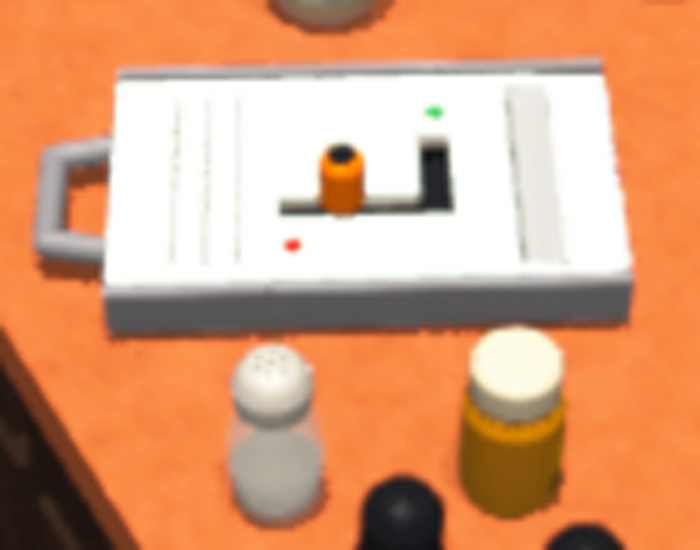

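View pics/sidez.png

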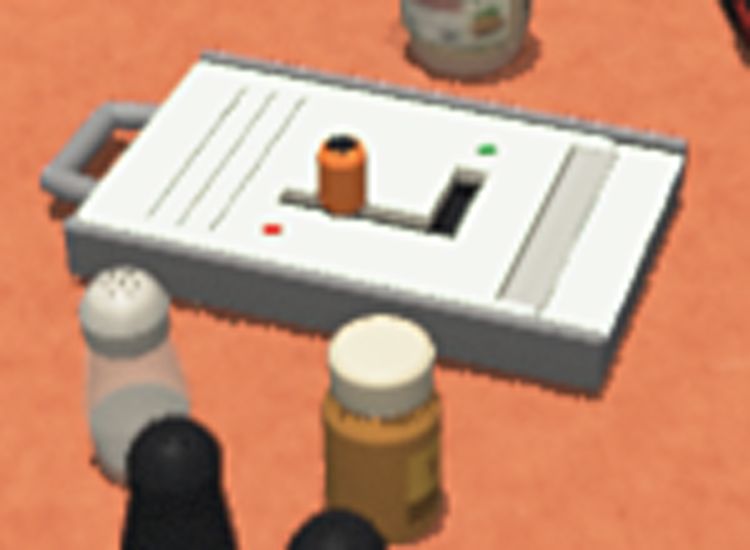

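```bash
python3 - <<'E'
from h import *
for c in ['scene','side']:
    P=np.load(c+'P.npy');d=np.load(c+'d.npy')
    for y0 in np.arange(-.45,.15,.1):
        print(c,round(y0,2),[ (lambda q: round(float(np.percentile(q,99)),3) if len(q)>3 else None)(P[...,2][(d>0)&(P[...,0]>x0)&(P[...,0]<x0+.1)&(P[...,1]>y0)&(P[...,1]<y0+.1)&(P[...,2]<.6)]) for x0 in (.35,.45,.55,.65)])
    # slicer fit w/o handle: deck points only
    u=np.array([np.cos(np.deg2rad(-28.6)),np.sin(np.deg2rad(-28.6))]);v=np.array([-u[1],u[0]])
    m=(abs(P[...,2]-.031)<.006)&(d>0)&(np.hypot(P[...,0]-.51,P[...,1]+.31)<.2)
    q=P[m][:,:2]; a=q@u;b=q@v
    mid=abs(b-np.median(b))<.06
    r=np.abs(b-np.median(b))>.045  # away from handle
    a2=a[r]; print('x ext',np.percentile(a2,[.5,99.5]),'y ext',np.percentile(b,[.5,99.5]))
    ca=np.mean(np.percentile(a2,[.5,99.5]));cb=np.mean(np.percentile(b,[.5,99.5]));print('centre',ca*u+cb*v)
E
```

```text
scene -0.45 [0.088, 0.035, 0.035, 0.512]
scene -0.35 [0.034, 0.065, 0.036, 0.477]
scene -0.25 [0.031, 0.09, 0.102, 0.309]
scene -0.15 [0.003, 0.008, 0.102, 0.308]
scene -0.05 [0.032, 0.299, 0.388, 0.366]
scene 0.05 [0.039, 0.008, -0.149, -0.15]
x ext [0.48463394 0.72341816] y ext [-0.20932355  0.11571029]
centre [ 0.50791864 -0.33023778]
side -0.45 [0.088, 0.035, 0.034, 0.451]
side -0.35 [0.035, 0.064, 0.035, 0.266]
side -0.25 [0.032, 0.035, 0.101, 0.307]
side -0.15 [0.002, 0.007, 0.101, 0.307]
side -0.05 [0.032, 0.007, 0.379, 0.373]
side 0.05 [0.039, 0.006, None, None]
x ext [0.48764692 0.72643195] y ext [-0.20832921  0.12150303]
centre [ 0.5121888  -0.32870079]
```

Emit:
{"name": "drive_tool", "arguments": {"moves": [[0,0,-3,0,0,0,0],[0,0,-3,0,0,0,0],[0,-1,-3,0,0,0,0],[0,-2.5,-2.5,0,0,0,0],[0,-3,-2,0,0,0,0],[0,-3,-1.5,0,0,0,0],[0,-3,-1,0,0,0,0],[0,-3,0,0,0,0,0]]}}

```text
time_s: 1.5
position: [0.4639, -0.1562, 0.2317]
orientation: [0.707, 0.707, 0.0, 0.0]
ft_force: [0.6, 0.2, 0.1]
finger_gap: -0.002
```

Emit:
{"name": "drive_tool", "arguments": {"moves": [[0,-3,0,0,0,0,0],[0,-3,0,0,0,0,0],[0,-3,0,0,0,0,0],[0,-3,0,0,0,0,0],[0,-3,0,0,0,0,7.15],[0,0,0,0,0,0,7.15],[0,0,0,0,0,0,7.15],[0,0,0,0,0,0,7.15]]}}

```text
time_s: 2.3
position: [0.4649, -0.3052, 0.2312]
orientation: [0.861, 0.508, -0.0, -0.0]
ft_force: [0.3, -0.2, -0.9]
finger_gap: -0.003
```

```bash
cat >> h.py <<'E'
from scipy.spatial.transform import Rotation as Ro
A=np.deg2rad(-28.6)
U=np.array([np.cos(A),np.sin(A)]);V=np.array([-U[1],U[0]])
C=0.6055*U-0.0256*V
def rep():
    s=bot.state();p=s['position'];R=Ro.from_quat(s['orientation']).as_matrix()
    q=np.array([(p[:2]-C)@U,(p[:2]-C)@V,p[2]])*1000
    print('t',round(s['time_s'],2),'slicer mm',q.round(1),'F',np.array(s['ft_force']).round(1),'gap',round(s['finger_gap'],2))
    print('R yaw of tool y',np.rad2deg(np.arctan2(R[1,1],R[0,1])).round(2),'tz',R[:,2].round(3)); return s,p,R
E
python3 - <<'E'
from h import *
s,p,R=rep()
im,d=bot.grab_frame('wrist');save('w0',im);np.save('wd.npy',d)
print(bot.camera_model('wrist'))
M=bot.camera_model('wrist')
for t in ['knob','knob_top','slicer']:
  for r in bot.recognise('wrist',t):
    pt=(np.array(M['hand_eye'])@np.append(r['position'],1))[:3]; pw=R@pt+p
    print(t,r['p'],pw,((pw[:2]-C)@U).round(4),((pw[:2]-C)@V).round(4))
E
```

```text
t 2.3 slicer mm [-51.2 -19.8 231.2] F [ 0.3 -0.2 -0.9] gap -0.0
R yaw of tool y -28.92 tz [-0. -0. -1.]
{'camera_matrix': array([[297.31863964,   0.        , 257.53799402],
       [  0.        , 297.31863964, 192.78607399],
       [  0.        ,   0.        ,   1.        ]]), 'hand_eye': array([[-1.60389452e-03, -9.53249805e-01, -3.02179147e-01,
         7.69410341e-02],
       [ 9.99998690e-01, -1.59502248e-03, -2.76119495e-04,
         6.17612088e-04],
       [-2.18771678e-04, -3.02179194e-01,  9.53251114e-01,
        -1.42594991e-01],
       [ 0.00000000e+00,  0.00000000e+00,  0.00000000e+00,
         1.00000000e+00]])}
knob 0.61 [ 0.50016541 -0.32277381  0.06323731] -0.0119 -0.0184
knob_top 0.6 [ 0.50037918 -0.32321145  0.06930548] -0.0115 -0.0186
knob_top 0.25 [ 0.51076456 -0.30593967  0.03092307] -0.0106 0.0015
slicer 0.57 [ 0.50778074 -0.30451608  0.02962299] -0.0139 0.0013
```

View pics/w0.png

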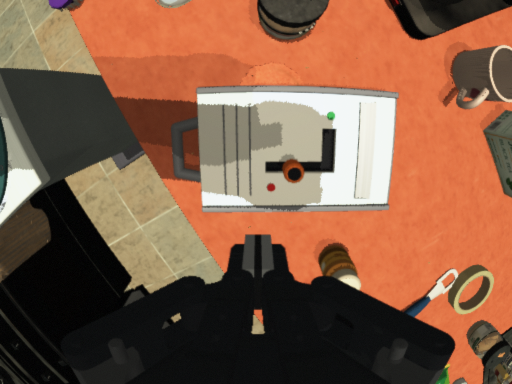

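Emit:
{"name": "drive_tool", "arguments": {"moves": [[0,0,-0.3,2,0,0,0],[0,0,0,2.5,0,0,0],[0,0,0,2.5,0,0,0],[0,0,0,2.5,0,0,0],[0,0,0,2.5,0,0,0],[0,0,0,2,0,0,0],[0,0,0,1,0,0,0],[0,0,0,0,0,0,0]]}}

```text
time_s: 3.3
position: [0.4619, -0.3033, 0.0804]
orientation: [0.859, 0.511, -0.0, -0.001]
ft_force: [0.3, -0.9, 0.6]
finger_gap: -0.001
```

Emit:
{"name": "drive_tool", "arguments": {"moves": [[0,0,0,1,0,0,0],[0,0,0,1,0,0,0],[0,0,0,1,0,0,0],[0,0,0,0.8,0,0,0],[0,0,0,0.3,0,0,0],[0,0,0,0,0,0,0],[0,0,0,0,0,0,0],[0,0,0,0,0,0,0]]}}

```text
time_s: 4.1
position: [0.4625, -0.3037, 0.0406]
orientation: [0.86, 0.511, 0.0, 0.0]
ft_force: [-0.5, 0.6, 0.0]
finger_gap: -0.001
```

```bash
python3 - <<'E'
from h import *
rep()
im,d=bot.grab_frame('wrist');save('w1',im)
im,d=bot.grab_frame('side');save('s1',cv2.resize(im[140:280,150:330],None,fx=4,fy=4,interpolation=cv2.INTER_CUBIC))
E
```

```text
t 4.1 slicer mm [-54.  -19.6  40.6] F [-0.5  0.6  0. ] gap -0.0
R yaw of tool y -28.6 tz [ 0. -0. -1.]
```

View pics/w1.png

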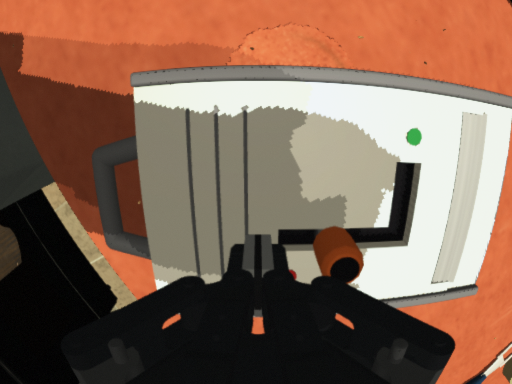

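View pics/s1.png

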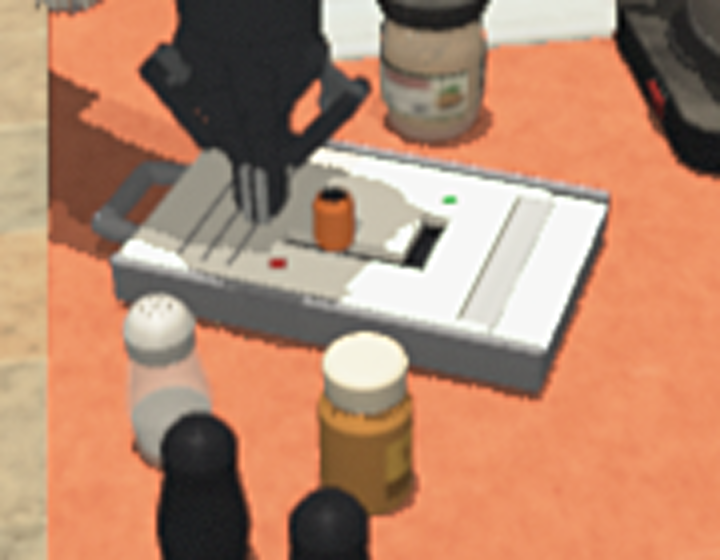

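Emit:
{"name": "drive_tool", "arguments": {"moves": [[0,0,0.5,0,0,0,0],[0,0,0.5,0,0,0,0],[0,0,0.3,0,0,0,0],[0,0,0.3,0,0,0,0],[0,0,0.3,0,0,0,0],[0,0,0.3,0,0,0,0],[0,0,0.3,0,0,0,0],[0,0,0.3,0,0,0,0]]}}

```text
time_s: 5.0
position: [0.487, -0.317, 0.0402]
orientation: [0.86, 0.511, -0.0, -0.0]
ft_force: [-0.7, 1.0, 0.5]
finger_gap: -0.004
```

Emit:
{"name": "drive_tool", "arguments": {"moves": [[0,0,0.3,0,0,0,0],[0,0,0.3,0,0,0,0],[0,0,0.3,0,0,0,0],[0,0,0.3,0,0,0,0],[0,0,0.3,0,0,0,0],[0,0,0.3,0,0,0,0],[0,0,0.3,0,0,0,0],[0,0,0.3,0,0,0,0]]}}

```text
time_s: 5.8
position: [0.5082, -0.3286, 0.0403]
orientation: [0.86, 0.511, -0.0, -0.0]
ft_force: [-0.6, 0.4, 0.9]
finger_gap: 0.001
```

```bash
python3 - <<'E'
from h import *
rep()
im,d=bot.grab_frame('wrist');save('w2',im)
im,d=bot.grab_frame('side');save('s2',cv2.resize(im[140:280,150:330],None,fx=4,fy=4,interpolation=cv2.INTER_CUBIC))
E
```

```text
t 5.8 slicer mm [ -2.  -19.6  40.3] F [-0.6  0.4  0.9] gap 0.0
R yaw of tool y -28.6 tz [-0. -0. -1.]
```

View pics/w2.png

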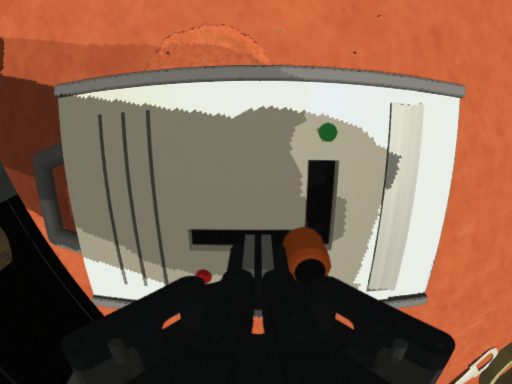

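View pics/s2.png

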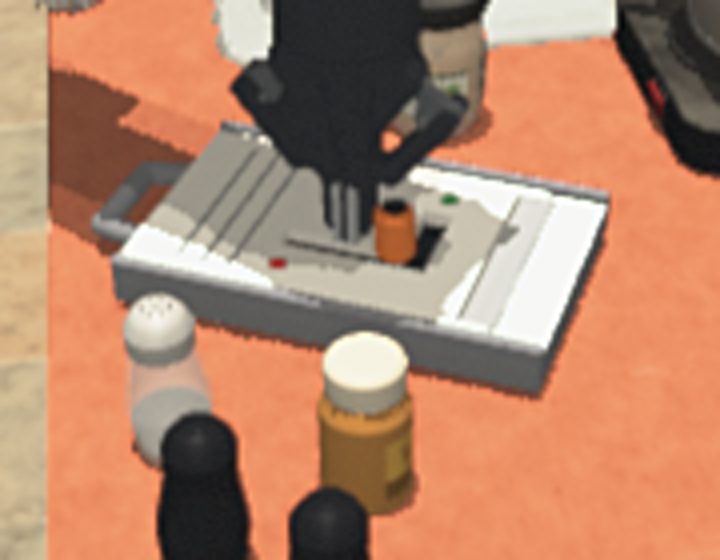

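Emit:
{"name": "drive_tool", "arguments": {"moves": [[0,0,0.2,0,0,0,0],[0,0,0.1,0,0,0,0],[0,0,0.1,0,0,0,0],[0,0,0.1,0,0,0,0],[0,0,0.1,0,0,0,0],[0,0,0.1,0,0,0,0],[0,0,0,0,0,0,0],[0,0,0,0,0,0,0]]}}

```text
time_s: 6.7
position: [0.5142, -0.3318, 0.0403]
orientation: [0.86, 0.511, -0.0, 0.0]
ft_force: [-0.2, -0.2, -0.0]
finger_gap: -0.002
```

```bash
cat > k.py <<'E'
from h import *
import sys
s,p,R=rep()
n=sys.argv[1]
im,d=bot.grab_frame('wrist');save('w'+n,im)
H=np.array(bot.camera_model('wrist')['hand_eye'])
for r in bot.recognise('wrist','knob_top')[:2]+bot.recognise('wrist','knob')[:1]:
    pw=R@(H@np.append(r['position'],1))[:3]+p
    print('wrist',round(r['p'],2),((pw[:2]-C)@U).round(4),((pw[:2]-C)@V).round(4),pw[2].round(3))
for c in ['scene','side']:
    im,d=bot.grab_frame(c);M=bot.camera_model(c); K=np.array(M['camera_matrix']); T=np.array(M['pose'])
    v,u=np.mgrid[:384,:512]; P=np.stack([(u-K[0,2])/K[0,0]*d,(v-K[1,2])/K[1,1]*d,d],-1)@T[:3,:3].T+T[:3,3]
    I=im.astype(int)
    k=(I[...,0]>I[...,1]+50)&(I[...,0]>I[...,2]+50)&(P[...,2]>.037)&(P[...,2]<.075)&(np.hypot(*(P[...,:2]-C).transpose(2,0,1))<.08)
    q=P[k][:,:2]-C; print(c,k.sum(),'knob visible side x',(q@U).mean().round(4),(q@U).min().round(4),(q@U).max().round(4),'y',(q@V).mean().round(4),(q@V).min().round(4),(q@V).max().round(4),'z',P[k][:,2].max().round(3))
    save(c[:2]+n,cv2.resize(im[140:280,150:330],None,fx=4,fy=4,interpolation=cv2.INTER_CUBIC))
E
python3 k.py 3
```

```text
t 6.7 slicer mm [  4.8 -19.6  40.3] F [-0.2 -0.2 -0. ] gap -0.0
R yaw of tool y -28.6 tz [ 0. -0. -1.]
wrist 0.96 0.0313 -0.0146 0.063
wrist 0.89 0.0311 -0.0153 0.061
scene 95 knob visible side x 0.0283 0.0181 0.0394 y -0.0277 -0.0334 -0.0197 z 0.065
side 106 knob visible side x 0.0332 0.0223 0.0423 y -0.0271 -0.0321 -0.0178 z 0.066
```

View pics/w3.png

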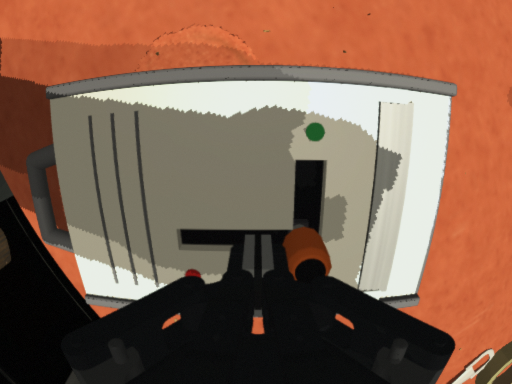

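View pics/sc3.png

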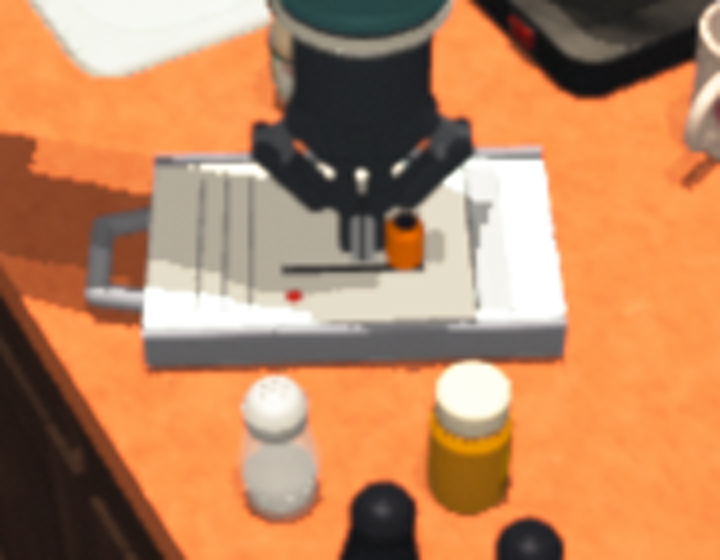

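Emit:
{"name": "drive_tool", "arguments": {"moves": [[0,0,0.1,0,0,0,0],[0,0,0.05,0,0,0,0],[0,0,0.05,0,0,0,0],[0,0,0.05,0,0,0,0],[0,0,0.05,0,0,0,0],[0,0,0,0,0,0,0],[0,0,0,0,0,0,0],[0,0,0,0,0,0,0]]}}

```text
time_s: 7.75
position: [0.5168, -0.3333, 0.0403]
orientation: [0.86, 0.511, -0.0, 0.0]
ft_force: [-1.1, 0.3, 0.2]
finger_gap: 0.001
```

Emit:
{"name": "drive_tool", "arguments": {"moves": [[0,0,0.05,0,0,0,0],[0,0,0.05,0,0,0,0],[0,0,0,0,0,0,0],[0,0,0,0,0,0,0],[0,0,0,0,0,0,0],[0,0,0,0,0,0,0],[0,0,0,0,0,0,0],[0,0,0,0,0,0,0]]}}

```text
time_s: 8.55
position: [0.5177, -0.3337, 0.0403]
orientation: [0.86, 0.511, -0.0, 0.0]
ft_force: [-1.1, 1.1, 0.7]
finger_gap: 0.001
```

```bash
python3 k.py 4
```

```text
t 8.55 slicer mm [  8.8 -19.6  40.3] F [-1.1  1.1  0.7] gap 0.0
R yaw of tool y -28.6 tz [-0. -0. -1.]
wrist 0.77 0.0356 -0.0136 0.063
wrist 0.44 0.0318 -0.0178 0.057
scene 91 knob visible side x 0.0323 0.0226 0.0443 y -0.0277 -0.0333 -0.0159 z 0.066
side 108 knob visible side x 0.0363 0.0248 0.0447 y -0.0271 -0.0329 -0.0189 z 0.065
```

Near the corner, no stop felt yet; continue in half-millimetres.

Emit:
{"name": "drive_tool", "arguments": {"moves": [[0,0,0.05,0,0,0,0],[0,0,0.05,0,0,0,0],[0,0,0,0,0,0,0],[0,0,0,0,0,0,0],[0,0,0,0,0,0,0],[0,0,0,0,0,0,0],[0,0,0,0,0,0,0],[0,0,0,0,0,0,0]]}}

```text
time_s: 9.6
position: [0.5185, -0.3342, 0.0403]
orientation: [0.86, 0.511, -0.0, 0.0]
ft_force: [-1.1, 0.7, -0.2]
finger_gap: -0.002
```

Emit:
{"name": "drive_tool", "arguments": {"moves": [[0,0,0.05,0,0,0,0],[0,0,0.05,0,0,0,0],[0,0,0,0,0,0,0],[0,0,0,0,0,0,0],[0,0,0,0,0,0,0],[0,0,0,0,0,0,0],[0,0,0,0,0,0,0],[0,0,0,0,0,0,0]]}}

```text
time_s: 10.4
position: [0.5192, -0.3346, 0.0402]
orientation: [0.86, 0.511, -0.0, -0.0]
ft_force: [-4.3, 3.7, 2.8]
finger_gap: 0.003
```

```bash
python3 k.py 5
```

```text
t 10.4 slicer mm [ 10.5 -19.6  40.2] F [-4.3  3.7  2.8] gap 0.0
R yaw of tool y -28.6 tz [-0.  0. -1.]
wrist 0.74 0.0348 -0.0131 0.066
scene 92 knob visible side x 0.0336 0.023 0.0443 y -0.028 -0.0331 -0.0204 z 0.065
side 110 knob visible side x 0.038 0.0272 0.0466 y -0.0269 -0.0318 -0.0187 z 0.064
```

View pics/w5.png

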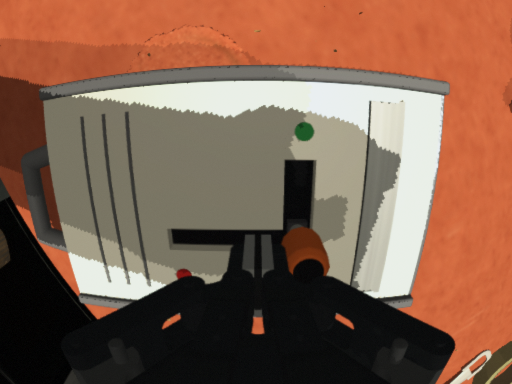

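Emit:
{"name": "drive_tool", "arguments": {"moves": [[0,0,-0.5,0,0,0,0],[0,0,-1.5,0,0,0,0],[0,0,0,-2,0,0,0],[0,0,0,-2,0,0,0],[0,-1.5,0,-1.5,0,0,0],[0,-1,1,0,0,0,0],[0,-1,1.5,0,0,0,0],[0,0,1,0,0,0,0]]}}

```text
time_s: 11.45
position: [0.5153, -0.3753, 0.0949]
orientation: [0.86, 0.509, -0.0, 0.0]
ft_force: [-0.6, 0.3, -0.8]
finger_gap: -0.0
```

Emit:
{"name": "drive_tool", "arguments": {"moves": [[0,0,1,0,0,0,0],[0,0,0,0,0,0,0],[0,0,0,0,0,0,0],[0,0,0,0,0,0,0],[0,0,0,0,0,0,0],[0,0,0,0,0,0,0],[0,0,0,0,0,0,0],[0,0,0,0,0,0,0]]}}

```text
time_s: 12.25
position: [0.5246, -0.3774, 0.0954]
orientation: [0.86, 0.511, -0.0, 0.0]
ft_force: [0.9, -0.5, -0.3]
finger_gap: -0.001
```

```bash
python3 k.py 6
```

```text
t 12.25 slicer mm [ 35.7 -54.6  95.4] F [ 0.9 -0.5 -0.3] gap -0.0
R yaw of tool y -28.59 tz [-0. -0. -1.]
wrist 0.6 0.0356 -0.0183 0.067
wrist 0.76 0.0384 -0.0168 0.065
scene 71 knob visible side x 0.0331 0.0248 0.0438 y -0.0289 -0.0331 -0.0237 z 0.066
side 108 knob visible side x 0.038 0.0262 0.0464 y -0.027 -0.032 -0.0172 z 0.065
```

View pics/w6.png

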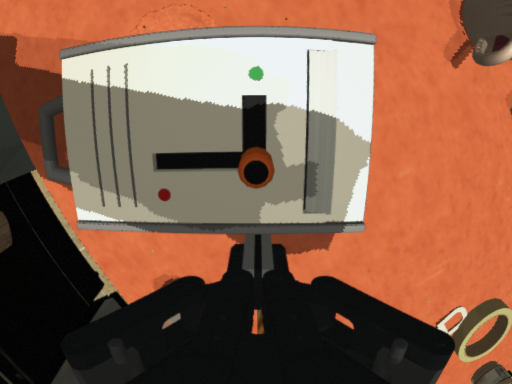

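View pics/si6.png

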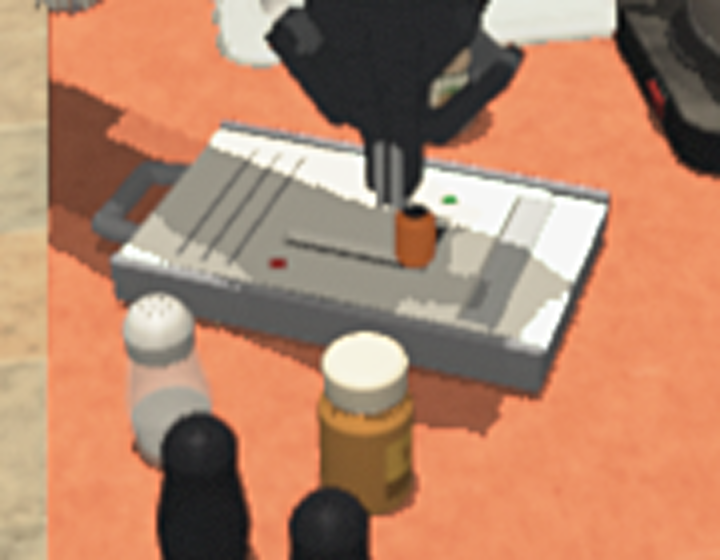

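Emit:
{"name": "drive_tool", "arguments": {"moves": [[0,0,0,1,0,0,0],[0,0,0,1,0,0,0],[0,0,0,1,0,0,0],[0,0,0,1,0,0,0],[0,0,0,1,0,0,0],[0,0,0,0.4,0,0,0],[0,0,0,0,0,0,0],[0,0,0,0,0,0,0]]}}

```text
time_s: 13.3
position: [0.5247, -0.3775, 0.0415]
orientation: [0.86, 0.511, -0.0, 0.0]
ft_force: [0.3, -0.3, -0.5]
finger_gap: -0.001
```

Emit:
{"name": "drive_tool", "arguments": {"moves": [[0,0.3,0,0,0,0,0],[0,0.3,0,0,0,0,0],[0,0.3,0,0,0,0,0],[0,0.3,0,0,0,0,0],[0,0.2,0,0,0,0,0],[0,0.2,0,0,0,0,0],[0,0.2,0,0,0,0,0],[0,0,0,0,0,0,0]]}}

```text
time_s: 14.1
position: [0.5334, -0.3614, 0.0413]
orientation: [0.86, 0.511, 0.0, 0.0]
ft_force: [-0.2, -1.5, 0.5]
finger_gap: 0.0
```

```bash
python3 k.py 7
```

```text
t 14.1 slicer mm [ 35.8 -36.3  41.3] F [-0.2 -1.5  0.5] gap 0.0
R yaw of tool y -28.59 tz [ 0. -0. -1.]
wrist 0.56 0.0369 -0.0089 0.065
wrist 0.79 0.0377 -0.0126 0.064k.py:15: RuntimeWarning: Mean of empty slice.
  q=P[k][:,:2]-C; print(c,k.sum(),'knob visible side x',(q@U).mean().round(4),(q@U).min().round(4),(q@U).max().round(4),'y',(q@V).mean().round(4),(q@V).min().round(4),(q@V).max().round(4),'z',P[k][:,2].max().round(3))
  ret = ret.dtype.type(ret / rcount)
Traceback (most recent call last):
  File "k.py", line 15, in <module>
    q=P[k][:,:2]-C; print(c,k.sum(),'knob visible side x',(q@U).mean().round(4),(q@U).min().round(4),(q@U).max().round(4),'y',(q@V).mean().round(4),(q@V).min().round(4),(q@V).max().round(4),'z',P[k][:,2].max().round(3))
                                                                                ~~~~~~~~~^^
ValueError: zero-size array to reduction operation minimum which has no identity
```

View pics/w7.png

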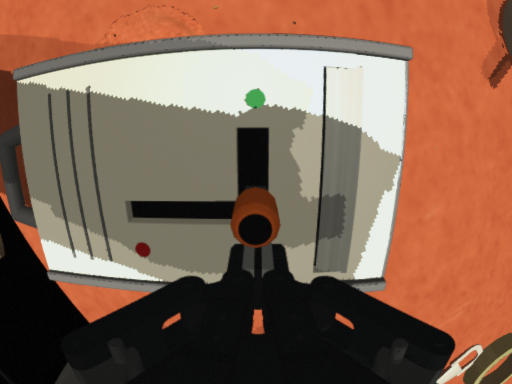

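Emit:
{"name": "drive_tool", "arguments": {"moves": [[0,0.2,0,0,0,0,0],[0,0.3,0,0,0,0,0],[0,0.3,0,0,0,0,0],[0,0.3,0,0,0,0,0],[0,0.3,0,0,0,0,0],[0,0.3,0,0,0,0,0],[0,0.3,0,0,0,0,0],[0,0,0,0,0,0,0]]}}

```text
time_s: 15.1
position: [0.5431, -0.3434, 0.0412]
orientation: [0.86, 0.511, 0.0, -0.0]
ft_force: [-0.5, -0.5, 0.1]
finger_gap: 0.0
```

Emit:
{"name": "drive_tool", "arguments": {"moves": [[0,0.2,0,0,0,0,0],[0,0.1,0,0,0,0,0],[0,0.1,0,0,0,0,0],[0,0.1,0,0,0,0,0],[0,0.1,0,0,0,0,0],[0,0.1,0,0,0,0,0],[0,0,0,0,0,0,0],[0,0,0,0,0,0,0]]}}

```text
time_s: 15.9
position: [0.5462, -0.3378, 0.0413]
orientation: [0.86, 0.511, 0.0, -0.0]
ft_force: [-0.5, -0.7, -0.8]
finger_gap: -0.001
```

```bash
python3 k.py 8 2>/dev/null
```

```text
t 15.9 slicer mm [35.8 -9.5 41.3] F [-0.5 -0.7 -0.8] gap -0.0
R yaw of tool y -28.6 tz [ 0.  0. -1.]
wrist 0.9 0.0368 0.0166 0.068
wrist 0.39 0.0345 0.0161 0.065
```

View pics/w8.png

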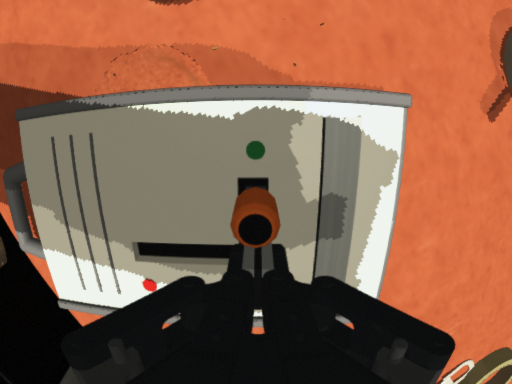

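Emit:
{"name": "drive_tool", "arguments": {"moves": [[0,0.1,0,0,0,0,0],[0,0.1,0,0,0,0,0],[0,0.1,0,0,0,0,0],[0,0.1,0,0,0,0,0],[0,0.1,0,0,0,0,0],[0,0,0,0,0,0,0],[0,0,0,0,0,0,0],[0,0,0,0,0,0,0]]}}

```text
time_s: 16.9
position: [0.5486, -0.3334, 0.0413]
orientation: [0.86, 0.511, 0.0, -0.0]
ft_force: [0.0, 0.2, -0.3]
finger_gap: 0.003
```

Emit:
{"name": "drive_tool", "arguments": {"moves": [[0,0.05,0,0,0,0,0],[0,0.05,0,0,0,0,0],[0,0,0,0,0,0,0],[0,0,0,0,0,0,0],[0,0,0,0,0,0,0],[0,0,0,0,0,0,0],[0,0,0,0,0,0,0],[0,0,0,0,0,0,0]]}}

```text
time_s: 17.7
position: [0.549, -0.3326, 0.0413]
orientation: [0.86, 0.511, -0.0, -0.0]
ft_force: [-0.3, 0.0, -1.1]
finger_gap: 0.0
```

Emit:
{"name": "drive_tool", "arguments": {"moves": [[0,0.05,0,0,0,0,0],[0,0.05,0,0,0,0,0],[0,0,0,0,0,0,0],[0,0,0,0,0,0,0],[0,0,0,0,0,0,0],[0,0,0,0,0,0,0],[0,0,0,0,0,0,0],[0,0,0,0,0,0,0]]}}

```text
time_s: 18.5
position: [0.5495, -0.3317, 0.0413]
orientation: [0.86, 0.511, -0.0, -0.0]
ft_force: [-0.4, -0.5, 0.2]
finger_gap: -0.001
```

```bash
python3 k.py 9 2>/dev/null
```

```text
t 18.5 slicer mm [35.7 -2.6 41.3] F [-0.4 -0.5  0.2] gap -0.0
R yaw of tool y -28.6 tz [-0.  0. -1.]
wrist 0.78 0.0377 0.0242 0.066
wrist 0.61 0.0374 0.0217 0.064
```

View pics/w9.png

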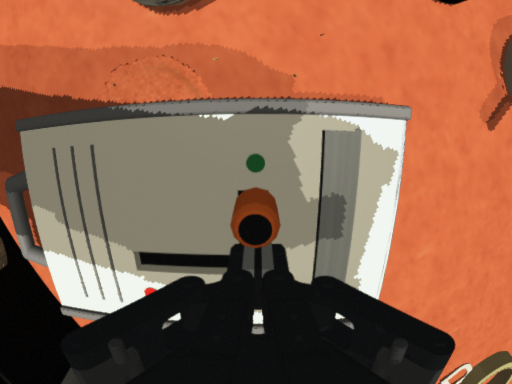

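No stop felt yet; continue until force rises.

Emit:
{"name": "drive_tool", "arguments": {"moves": [[0,0.05,0,0,0,0,0],[0,0.05,0,0,0,0,0],[0,0,0,0,0,0,0],[0,0,0,0,0,0,0],[0,0,0,0,0,0,0],[0,0,0,0,0,0,0],[0,0,0,0,0,0,0],[0,0,0,0,0,0,0]]}}

```text
time_s: 19.5
position: [0.55, -0.3309, 0.0413]
orientation: [0.86, 0.511, -0.0, -0.0]
ft_force: [-0.1, -0.4, -0.8]
finger_gap: 0.003
```

Emit:
{"name": "drive_tool", "arguments": {"moves": [[0,0.05,0,0,0,0,0],[0,0.05,0,0,0,0,0],[0,0,0,0,0,0,0],[0,0,0,0,0,0,0],[0,0,0,0,0,0,0],[0,0,0,0,0,0,0],[0,0,0,0,0,0,0],[0,0,0,0,0,0,0]]}}

```text
time_s: 20.3
position: [0.5503, -0.3302, 0.0413]
orientation: [0.86, 0.51, -0.0, 0.0]
ft_force: [-2.5, -5.3, -0.1]
finger_gap: -0.001
```

The end stop is felt (about 6 N). Now back off and lift.

Emit:
{"name": "drive_tool", "arguments": {"moves": [[0,-0.3,0,0,0,0,0],[0,-0.8,0,0,0,0,0],[0,-0.9,0,0,0,0,0],[0,0,0,-2,0,0,0],[0,0,0,-2.5,0,0,0],[0,0,0,-2.5,0,0,0],[0,0,0,-2.5,0,0,0],[0,0,0,-2.5,0,0,0]]}}

```text
time_s: 21.1
position: [0.5404, -0.3481, 0.1624]
orientation: [0.86, 0.51, 0.0, -0.0]
ft_force: [-0.1, -0.3, -1.5]
finger_gap: -0.002
```

Emit:
{"name": "drive_tool", "arguments": {"moves": [[0,0,-2,-2,0,0,0],[0,0,-2.5,0,0,0,0],[0,0,-2.5,0,0,0,0],[0,0,0,0,0,0,0],[0,0,0,0,0,0,0],[0,0,0,0,0,0,0],[0,0,0,0,0,0,0],[0,0,0,0,0,0,0]]}}

```text
time_s: 21.9
position: [0.4797, -0.3142, 0.181]
orientation: [0.86, 0.511, -0.0, -0.0]
ft_force: [-0.4, 0.1, -0.7]
finger_gap: 0.002
```

```bash
python3 k.py 10; python3 - <<'E'
from h import *
for t in ['salt_shaker','turmeric_jar','peanut_jar']:
  bot
  for r in bot.recognise('side',t): print(t,round(r['p'],2),w('side',r['position']).round(3))
E
```

```text
t 21.9 slicer mm [-33.9 -20.7 181. ] F [-0.4  0.1 -0.7] gap 0.0
R yaw of tool y -28.6 tz [-0. -0. -1.]
wrist 0.82 0.0346 0.0204 0.066
wrist 0.87 0.0346 0.02 0.062
scene 86 knob visible side x 0.0338 0.0243 0.0438 y 0.0118 0.006 0.0194 z 0.066
side 101 knob visible side x 0.0376 0.027 0.0459 y 0.0126 0.0074 0.0209 z 0.065
salt_shaker 0.93 [ 0.46  -0.588  0.058]
salt_shaker 0.74 [ 0.405 -0.452  0.057]
salt_shaker 0.71 [ 0.416 -0.532  0.052]
turmeric_jar 0.56 [ 0.493 -0.497  0.056]
turmeric_jar 0.56 [ 0.403 -0.453  0.06 ]
peanut_jar 0.82 [ 0.585 -0.182  0.066]
peanut_jar 0.52 [ 0.513 -0.324  0.03 ]
```

View pics/w10.png

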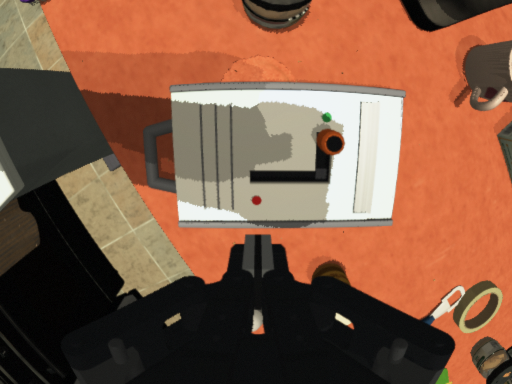

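View pics/si10.png

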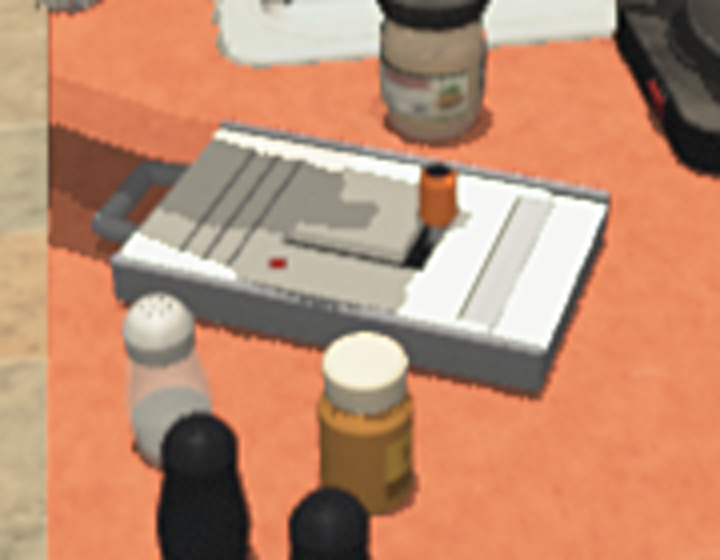

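```bash
python3 -c "
from h import *
bot.sign_off()"
```

```text
the job is handed in; nothing more can be done
```

The knob is at the closed end of the short leg by the green dot, fully down, and I've handed the job in at about 22 s. I pushed it sideways with the shut fingers: along the long leg until the corner stop was felt, then across the short leg until the end stop was felt. The wrist force read about 6 N at each stop. Then I backed off and lifted the hand clear.

**Last checks**
- **Knob position:** the wrist camera put it at slicer (34.6, 20.2) mm, against the slot end at (35, 20).
- **Travel across:** the side camera showed it moved 39.6 mm of the 40 mm.
- **Height:** the knob top measured about 65 mm, so it was not pulled up.
- **Jars and shaker:** all three stand upright. The networks placed them within about 5 mm of where they started, which is about their own error.
- **Hand:** it is about 18 cm above the worktop and touches nothing.

**What disagreed:** the scene and side cameras differed by about 4 mm along slicer x, within roughly twice the calibration error. Because of that, I relied on feeling the stops to judge the ends of travel. While pushing across, the scene camera could not see the knob, so I used the wrist camera for that leg.

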